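# Set a test bar against the red flip stop of the gauging fixture

### The job

On the blue-grey gauging fixture, flip the red stop flag fully down into the channel, then push the test bar along the channel until its end rests against the red stop. Leave the blue stop flag up, and let go with the bar lying flat in the channel.

Things in the scene. Friction and masses are not known exactly. Their poses are not given: they have to be found in the camera images.
- specimen: Pale aluminium test bar, 26 mm wide (its x), 90 mm long (its y), 30 mm tall, two thin black lines across its top, 0.13 to 0.27 kg. Origin: centre of its underside. It lies loose and flat in the jig's channel, 10 mm above the bench, before both stops, its y axis within 3 degrees of the jig's; its top is 18 mm above the rails. It slides along +y of the jig towards the stops.
- jig: Blue-grey fixed plate, 110 mm (x) by 420 mm (y), 10 mm thick, on the bench. Origin: on the bench. The channel runs along its y, centre line at x = -15 mm, from y = -205 to 205 mm: 32 mm wide, between two rails 8 mm thick with tops 22 mm above the bench. The bar is pushed towards +y. Behind the far (+x) rail stand two brackets with a red and a blue flag, 80 to 120 mm apart, in either order.
- red_stop: Fixed dark steel bracket (24 mm in x, 27 in y, 44 tall; top 54 mm above the bench) of the red flag. Origin: centre of its underside, on the plate 10 mm above the bench. Axes parallel to the jig's: y along the channel the way the bar is pushed, x away from the channel, whose centre line is at x = -35 mm. The hinge pin runs along y through x = 0, z = 36 mm. The blue flag's bracket is equal.
- red_flag (a joint): Red flag's angle (rad). Arm 12 mm wide in y, 8 thick, 52 long from the pin. At 0 it leans back to +x (end 29 mm behind, 43 above the pin); 0.6 upright; 2.17 fully down (end stop): arm level over the channel, top 50 mm above the bench, its foot (y = -5 to 5 mm of the bracket) blocking the bar. Stays put when left, drops beyond about 60 degrees past upright; 1 N on its back or top moves it.
- blue_flag (a joint): Angle (rad) of the blue flag, made and measured exactly like the red one, on its own bracket. It starts up, at 0 to 0.25 (as does the red one), and is to stay up; the bar passes freely under a flag that is up, whose highest point is then below 110 mm above the bench.
Not all that is in view belongs to the job. There is more than one size of the specimen; the one meant has the size given above.

How it is judged:
By the outcome, as a careful person would: the job done as asked, in the order asked, and still so for the second after the job is handed in, with the robot touching nothing.
It also fails if it takes over 45 s, if anything falls off the work surface, if the arm or the gripper's body presses on something with over 40 N, if the wrist force passes 120 N, or if a joint passes its speed limit or range.

### The arm

A 7-joint arm with a two-finger parallel gripper is mounted at the origin on the work surface. World frame = base frame: x ahead of the robot, y to its left, z up, the work surface at z = 0. Lengths are in m, angles in rad, forces in N, time in s.
With the tool pointing down it reaches from about 0.425 to 0.925 m from the base axis. Payload 6.8 kg.
Tool frame: the origin (TCP) lies on the front face of the gripper's body, between the roots of the fingers; the fingertips stand 73 mm ahead of it and the grasp point (between the pads) lies 54 mm ahead of it (env.nose_length is the distance from the TCP to the fingertips, in m); z points along the fingers, y is the line along which they close (so a half turn about z gives the same grasp; the last joint's range is limited). The gripper opens to 85 mm and grips with 20 to 120 N. Pads are 22 mm wide; open, the fingers measure 114 mm over their backs; the gripper's body (76 mm by 85 mm) begins 54 mm behind the grasp point. The pads swing forward as they close: fully open they stand 13 mm farther back than shut.
Start: joints at [1.136, 0.477, 0.022, 1.555, -0.011, 1.109, -0.083], TCP at [0.217, -0.639, 0.304] pointing down, gripper open.
Joint ranges: [-2.96, 2.96], [-0.34, 2.1], [-1.41, 1.46], [0.24, 2.44], [-1.37, 4.51], [0.17, 1.92], [-2.96, 2.96]. Speed limits (rad/s): [2.39, 2.39, 3.14, 3.14, 3.14, 3.14, 3.14].

### API

Orientations are given as a unit quaternion [w, x, y, z].
In Python, from cell import env, kin, camera, calibration, job gives the robot as it stands. The module is installed in compiled form; this text tells all that it offers. Calls block until the motion is done:
- env.reach(position, orientation): joint-space move of the TCP to a pose.
- env.movel(position, velocity=0.15, rot=None, stop_force=None): straight line of the TCP; rot=None keeps the orientation; velocity is the mean speed in m/s. With stop_force (N) it stops when the force on the tool has changed by that much, and returns True; else False.
- env.goto_joints(angles): joint-space move.
- env.grip(opening, f_grip=None): finger opening in m; f_grip is the grip in N (None keeps the last); returns when the fingers have stopped.
- env.dwell(seconds).
- kin.inverse_kinematics(position, orientation): joint angles nearest the present ones, or None.
- env.get_state(): the state.
- camera(name): name is "side" or "top"; returns (picture, depth): 400x640x3 uint8, blue, green, red; 400x640 float32, m along the optical axis (not along the pixel's ray), 0 where there is no reading.
- calibration(name): a dict with "fx", "fy", "cx", "cy" (pixels), "rvec" (rotation vector, rad) and "tvec" (3), from world to camera coordinates, as OpenCV has them. Camera axes: x right, y down, z forward; pixel columns grow to the right and rows downward; lengths in m; the calibration is good to about 2 mm. A picture is of the moment at which its call begins. calibration takes no time and is no camera call.
A pose or a line that the arm cannot do raises env.PlanningError and nothing moves.
- job.job_done(): hands the job in; it is judged then, once.
The state is a dict: "time": time; "qpos": joint angles; "joint_velocities": joint speeds; "joint_torque": joint torques, N m; "tcp_pos": TCP position; "orientation": TCP orientation; "force": force on the tool from outside, world axes, zero at the start; "torque": the same for the moment, N m; "opening": finger opening in m; "gripper_force": force on a finger pad.
Only numpy, scipy, OpenCV 4.12 (cv2) and the standard library are available. Lean on these libraries where they do the work, as an engineer would, in place of code of your own. Each camera call takes 0.05 s, during which the arm holds its last target. There are 200 camera calls.

## Working session

There is one attempt and no reset: what is moved stays moved. The work goes in short steps, each a Python script; the robot and the scene stay as the last script left them, time stands still between calls to the robot, and variables do not carry over. Pictures are saved under pics/ and viewed, at most 10 in all, crops included, and the job is handed in when it is done.

```bash
mkdir -p pics
cat > h.py <<'E'
import numpy as np, cv2
from cell import env, kin, camera, calibration, job
def cal(n):
    c=calibration(n); R=cv2.Rodrigues(np.array(c["rvec"],float))[0]; return c,R,np.array(c["tvec"],float).ravel()
def cloud(n,d):
    c,R,t=cal(n); v,u=np.mgrid[:d.shape[0],:d.shape[1]]
    P=np.stack([(u-c["cx"])/c["fx"]*d,(v-c["cy"])/c["fy"]*d,d],-1)
    return (P-t)@R
def ray(n,u,v,z):
    c,R,t=cal(n); o=-R.T@t; r=R.T@np.array([(u-c["cx"])/c["fx"],(v-c["cy"])/c["fy"],1])
    return o+r*(z-o[2])/r[2]
E
python3 - <<'E'
from h import *
for n in("top","side"):
    p,d=camera(n); cv2.imwrite(f"pics/{n}0.png",p); np.savez(f"{n}0",p=p,d=d)
    c,R,t=cal(n); print(n,-R.T@t,R[2],c["fx"])
print(env.get_state()["orientation"],env.get_state()["time"],env.nose_length)
E
```

```text
top [ 0.29750044 -0.00813344  0.82730814] [ 0.20863032 -0.00577893 -0.9779775 ] 405.79328180816003
side [ 0.26777229 -0.42132244  0.51650809] [ 0.28825455  0.61083353 -0.73742235] 367.77151423753673
[-8.11981675e-04  9.86678365e-01  1.62680983e-01 -2.05808052e-04] 0.1 0.0726
```

View pics/top0.png

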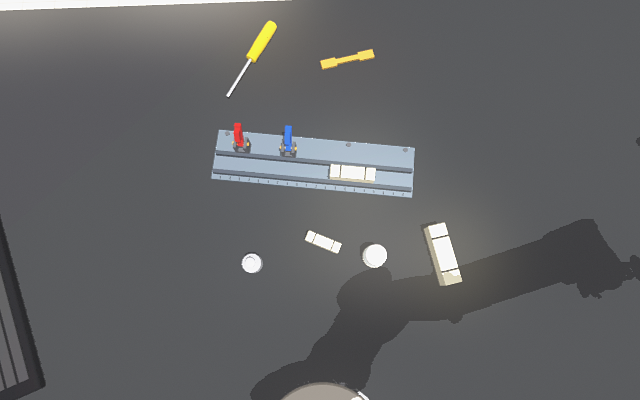

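View pics/side0.png

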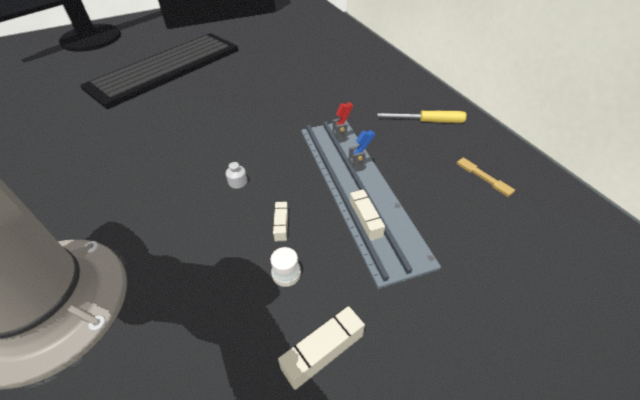

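The top view shows the jig spanning (213–414, 131–196). The red flag is at (239,137) and the blue at (288,140).

Bars that could be the specimen:
- (353,173), lying in the channel
- (323,242), small
- (442,254), large

By the description it is the one in the channel. I'll check this with sizes and a crop.

Run:
```python
from h import *
T=np.load("top0.npz"); p,d=T["p"],T["d"]; C=cloud("top",d)
hsv=cv2.cvtColor(p,cv2.COLOR_BGR2HSV)
B=p.astype(int)
m=((B[...,0]-B[...,2])>12)&(B[...,0]>60)
m[:, :200]=0;m[:,430:]=0;m[:120]=0;m[205:]=0
m=cv2.morphologyEx(m.astype(np.uint8),cv2.MORPH_OPEN,np.ones((3,3)))
sel=m>0
Z=C[...,2]; print("plate z",np.median(Z[sel]))
ys,xs=np.nonzero(m&(abs(Z-0.010)<0.008))
P=np.array([ray("top",u,v,0.01)[:2] for u,v in zip(xs,ys)],np.float32)
r=cv2.minAreaRect(P*1000);print("jig rect",r,cv2.boxPoints(r))
w=(hsv[...,2]>150)&(hsv[...,1]<70)&(Z<0.08)
for nm,(x0,x1,y0,y1,z) in dict(chan=(325,385,160,186,.04),small=(300,345,228,256,.02),big=(420,465,218,290,.06)).items():
    k=np.zeros_like(w);k[y0:y1,x0:x1]=w[y0:y1,x0:x1]
    zz=np.percentile(Z[k],80); k&=Z>zz-.008
    ys,xs=np.nonzero(k)
    q=np.array([ray("top",u,v,zz)[:2] for u,v in zip(xs,ys)],np.float32)*1000
    print(nm,"z",zz,cv2.minAreaRect(q))
for nm in("top","side"):
    D=np.load(nm+"0.npz");q=D["p"].astype(int);CC=cloud(nm,D["d"])
    red=(q[...,2]>110)&(q[...,1]<60)&(q[...,0]<60); blu=(q[...,0]>110)&(q[...,2]<70)&(q[...,0]-q[...,1]>70)
    for c,k in(("red",red),("blue",blu)):
        k=k&(CC[...,2]<.13)&(CC[...,2]>.03); X=CC[k]
        print(nm,c,k.sum(),X.mean(0).round(4),np.percentile(X,2,axis=0).round(3),np.percentile(X,98,axis=0).round(3))
a=cv2.resize(p[115:205,205:425],None,fx=3.6,fy=3.6,interpolation=cv2.INTER_CUBIC);cv2.imwrite("pics/c1.png",a)
```

```text
plate z 0.011158251617525152Traceback (most recent call last):
  File "<stdin>", line 11, in <module>
  File "h.py", line 10, in ray
    c,R,t=cal(n); o=-R.T@t; r=R.T@np.array([(u-c["cx"])/c["fx"],(v-c["cy"])/c["fy"],1])
          ~~~^^^
  File "h.py", line 4, in cal
    c=calibration(n); R=cv2.Rodrigues(np.array(c["rvec"],float))[0]; return c,R,np.array(c["tvec"],float).ravel()
ValueError: time passes only in moves, steps and waits
```

```bash
cat > h.py <<'E'
import numpy as np, cv2
from functools import lru_cache
from cell import env, kin, camera, calibration, job
@lru_cache(None)
def cal(n):
    c=calibration(n); R=cv2.Rodrigues(np.array(c["rvec"],float))[0]; return c,R,np.array(c["tvec"],float).ravel()
def cloud(n,d):
    c,R,t=cal(n); v,u=np.mgrid[:d.shape[0],:d.shape[1]]
    P=np.stack([(u-c["cx"])/c["fx"]*d,(v-c["cy"])/c["fy"]*d,d],-1)
    return (P-t)@R
def ray(n,u,v,z):
    c,R,t=cal(n); o=-R.T@t; u=np.asarray(u,float); v=np.asarray(v,float)
    r=np.stack([(u-c["cx"])/c["fx"],(v-c["cy"])/c["fy"],np.ones_like(u)],-1)@R
    return o+r*((z-o[2])/r[...,2:])
E
cat > m.py <<'E'
from h import *
T=np.load("top0.npz"); p,d=T["p"],T["d"]; C=cloud("top",d)
hsv=cv2.cvtColor(p,cv2.COLOR_BGR2HSV)
B=p.astype(int)
m=((B[...,0]-B[...,2])>12)&(B[...,0]>60)
m[:, :200]=0;m[:,430:]=0;m[:120]=0;m[205:]=0
m=cv2.morphologyEx(m.astype(np.uint8),cv2.MORPH_OPEN,np.ones((3,3)))
Z=C[...,2]; print("plate z",np.median(Z[m>0]))
ys,xs=np.nonzero((m>0)&(abs(Z-0.010)<0.008))
P=ray("top",xs,ys,0.01)[:,:2].astype(np.float32)
r=cv2.minAreaRect(P*1000);print("jig rect",r,cv2.boxPoints(r).tolist())
w=(hsv[...,2]>150)&(hsv[...,1]<70)&(Z<0.08)
for nm,(x0,x1,y0,y1) in dict(chan=(325,385,160,186),small=(300,345,228,256),big=(420,465,218,290)).items():
    k=np.zeros_like(w);k[y0:y1,x0:x1]=w[y0:y1,x0:x1]
    zz=np.percentile(Z[k],80); k&=Z>zz-.008
    ys,xs=np.nonzero(k)
    print(nm,"z",zz,cv2.minAreaRect(ray("top",xs,ys,zz)[:,:2].astype(np.float32)*1000))
for nm in("top","side"):
    D=np.load(nm+"0.npz");q=D["p"].astype(int);CC=cloud(nm,D["d"])
    red=(q[...,2]>110)&(q[...,1]<60)&(q[...,0]<60); blu=(q[...,0]>110)&(q[...,2]<70)&(q[...,0]-q[...,1]>70)
    for c,k in(("red",red),("blue",blu)):
        k=k&(CC[...,2]<.13)&(CC[...,2]>.03); X=CC[k]
        print(nm,c,k.sum(),X.mean(0).round(4),np.percentile(X,2,axis=0).round(3),np.percentile(X,98,axis=0).round(3))
a=cv2.resize(p[115:205,205:425],None,fx=3.6,fy=3.6,interpolation=cv2.INTER_CUBIC);cv2.imwrite("pics/c1.png",a)
E
python3 m.py
```

```text
plate z 0.011158251617525152
jig rect ((556.6785278320312, -4.144775390625), (419.9225769042969, 126.14816284179688), 82.1259536743164) [[465.435302734375, -203.48558044433594], [590.39404296875, -220.76734924316406], [647.9217529296875, 195.19602966308594], [522.9630126953125, 212.47779846191406]]
chan z 0.04068637716496832 ((515.623046875, -81.45259094238281), (89.62757873535156, 28.093502044677734), 82.0378189086914)
small z 0.025034100095177248 ((381.2463684082031, -16.916893005371094), (69.91583251953125, 20.797908782958984), 65.3042221069336)
big z 0.04062345704613998 ((347.86212158203125, -248.8372344970703), (116.2764663696289, 35.88859558105469), 10.836953163146973)
top red 12 [0.5909 0.1388 0.0814] [0.584 0.135 0.058] [0.601 0.146 0.098]
top blue 15 [0.5781 0.042  0.0718] [0.571 0.039 0.055] [0.586 0.05  0.088]
side red 148 [0.5903 0.1375 0.0782] [0.579 0.133 0.056] [0.604 0.147 0.094]
side blue 101 [0.5811 0.0426 0.0819] [0.57  0.037 0.055] [0.597 0.049 0.095]
```

View pics/c1.png

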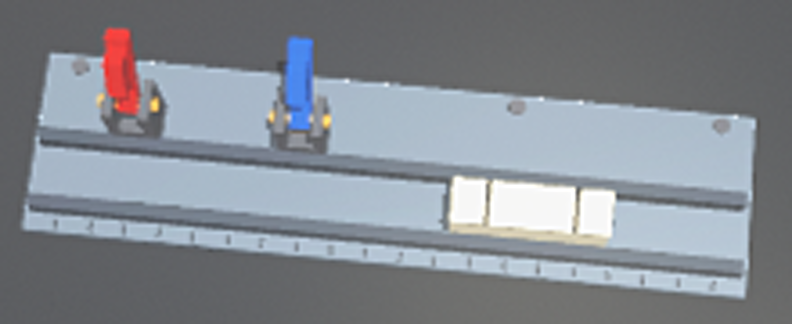

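The crop confirms it: the bar in the channel measures 90 x 26–28 mm with its top at z ≈ 40 mm. The others measure 70 x 21 and 116 x 36. Red is at crop (118,75), blue at (300,85), and the push direction is left. Next I'll refine the jig frame from the corners.

Run:
```python
from h import *
k=lambda x,y:(205+(x+.5)/3.6-.5,115+(y+.5)/3.6-.5)
for pts,z in(([(48,53),(755,118),(745,297),(22,230)],.01),([(450,176),(615,190),(609,240),(448,229)],.04),([(42,132),(748,196),(30,198),(744,264)],.022)):
    u,v=zip(*[k(*q) for q in pts]); print((ray("top",u,v,z)*1000).round(1)[:,:2].tolist())
# flags in jig axes
th=np.deg2rad(-7.9); X=np.array([np.cos(th),np.sin(th)]);Y=np.array([-X[1],X[0]])
for nm in("top","side"):
    D=np.load(nm+"0.npz");q=D["p"].astype(int);CC=cloud(nm,D["d"])
    red=(q[...,2]>110)&(q[...,1]<60)&(q[...,0]<60); blu=(q[...,0]>110)&(q[...,2]<70)&(q[...,0]-q[...,1]>70)
    for c,kk in(("red",red),("blue",blu)):
        kk=kk&(CC[...,2]<.13)&(CC[...,2]>.03); P=CC[kk]; J=np.c_[P[:,:2]@X,P[:,:2]@Y,P[:,2]]*1000
        print(nm,c,np.percentile(J,[3,50,97],axis=0).round(0).tolist())
    dark=(q.max(-1)<75)&(CC[...,2]>.035)&(CC[...,2]<.06)&(CC[...,0]>.5)&(CC[...,0]<.65)&(abs(CC[...,1]-.09)<.09)
    P=CC[dark];J=np.c_[P[:,:2]@X,P[:,:2]@Y]*1000
    for s in(J[:,1]<20,J[:,1]>20):
        if s.any(): print(nm,"brk",s.sum(),np.percentile(J[s],[3,50,97],axis=0).round(0).tolist())
```

```text
[[631.3, 197.6], [574.0, -218.2], [466.9, -203.0], [523.1, 211.2]]
[[536.6, -36.5], [524.8, -128.5], [496.1, -123.2], [506.0, -34.0]]
[[578.0, 197.4], [523.4, -207.0], [538.6, 203.7], [483.6, -201.2]]
top red [[559.0, 215.0, 59.0], [565.0, 216.0, 82.0], [576.0, 225.0, 97.0]]
top blue [[559.0, 119.0, 55.0], [566.0, 119.0, 75.0], [575.0, 128.0, 88.0]]
side red [[555.0, 214.0, 57.0], [565.0, 216.0, 80.0], [579.0, 226.0, 94.0]]
side blue [[559.0, 119.0, 55.0], [568.0, 121.0, 87.0], [585.0, 128.0, 95.0]]
```

Run:
```python
from h import *
th=np.deg2rad(-7.8); X=np.array([np.cos(th),np.sin(th)]);Y=np.array([-X[1],X[0]])
for nm in("top","side"):
    D=np.load(nm+"0.npz");CC=cloud(nm,D["d"]).reshape(-1,3)*1000;g=D["p"].reshape(-1,3).astype(int)
    jx,jy,z=CC[:,:2]@X,CC[:,:2]@Y,CC[:,2]
    for lab,a,b in(("free",60,100),("bar",-40,15)):
        o=[]
        for x in range(474,606,3):
            s=(abs(jx-x)<1.5)&(jy>a)&(jy<b)
            if s.sum()>2:o.append(f"{x}:{np.median(z[s]):.0f}/{int(np.median(g[s][:,0]))}")
        print(nm,lab,*o)
```

```text
top free 474:1/107 477:1/107 480:1/107 483:0/107 486:0/107 489:3/107 492:10/208 495:10/210 498:10/213 501:16/131 504:23/148 507:23/146 513:11/206 516:10/208 519:10/207 522:11/206 525:11/206 528:10/205 531:11/204 534:11/204 537:10/206 540:13/129 543:22/146 546:23/145 549:22/150 552:12/189 555:11/203 558:11/203 561:11/202 564:11/203 567:10/202 570:11/202 573:11/202 576:11/202 579:10/202 582:11/202 585:10/202 588:10/202 591:11/202 594:10/202 597:10/207 600:10/170 603:1/120
top bar 474:1/112 477:1/112 480:1/112 483:1/112 486:0/112 489:3/112 492:11/215 495:11/214 498:10/216 501:18/136 504:23/155 507:23/153 510:31/181 513:40/248 516:41/247 519:40/246 522:41/246 525:41/246 528:40/246 531:41/247 534:41/248 537:40/244 543:23/160 546:22/148 549:22/154 552:11/194 555:10/207 558:11/206 561:11/206 564:11/206 567:11/205 570:11/205 573:11/205 576:11/205 579:11/205 582:11/205 585:11/205 588:11/205 591:10/204 594:11/204 597:11/208 600:9/168 603:1/119
side free 474:1/77 477:1/77 480:1/78 483:1/78 486:1/78 489:4/112 492:11/157 495:11/159 498:11/151 501:17/102 504:23/112 507:23/132 510:23/151 513:10/158 516:11/160 519:11/161 522:11/160 525:11/161 528:11/160 531:11/161 534:11/161 537:11/158 540:15/97 543:23/111 546:23/120 549:23/148 555:11/159 558:11/161 561:11/161 564:11/161 567:11/161 570:11/161 573:11/161 576:11/160 579:11/160 582:11/161 585:11/160 588:11/160 591:11/161 594:11/159 597:11/137 603:2/94
side bar 474:1/77 477:1/78 480:1/78 483:1/77 486:1/78 489:4/112 492:11/159 495:11/159 498:11/152 501:18/99 504:23/111 507:23/126 510:30/156 513:41/224 516:41/224 519:41/224 522:41/224 525:41/224 528:41/224 531:41/224 534:41/199 537:40/143 543:23/131 546:23/128 549:23/150 555:11/158 558:11/161 561:10/161 564:11/161 567:11/161 570:11/160 573:11/160 576:11/161 579:11/161 582:11/161 585:11/160 588:11/160 591:11/160 594:11/158 597:11/134 600:10/99 603:2/93
```

```bash
cat >> h.py <<'E'
th=np.deg2rad(-7.8); X=np.array([np.cos(th),np.sin(th)]);Y=np.array([-X[1],X[0]])
W=lambda x,y,z:np.r_[(x*X+y*Y)/1000,z/1000]
N=env.nose_length*1000
from scipy.spatial.transform import Rotation as Ro
def q(tilt=0):  # tool x along jig x, pointing down, tilted so the body leans to jig -x
    x=np.r_[X,0];y=-np.r_[Y,0];z=np.array([0,0,-1.])
    r=Ro.from_rotvec(-np.r_[Y,0]*np.deg2rad(tilt))*Ro.from_matrix(np.c_[x,y,z])
    return r.as_quat()[[3,0,1,2]], r.as_matrix()
E
python3 - <<'E'
from h import *
Q,M=q(0); print(q(15)[1][:,2])
env.grip(0.0)
env.reach(W(625,220,250),Q)
env.movel(W(625,220,64+N),.2)
f0=env.get_state()["force"]
print("stop",env.movel(W(534,220,64+N),.07,stop_force=15))
s=env.get_state();print(s["force"]-f0,s["tcp_pos"]@np.r_[X,0],s["time"])
env.movel(W(545,220,110+N),.2)
p,d=camera("side");cv2.imwrite("pics/s1.png",cv2.resize(p[60:300,240:460],None,fx=2.5,fy=2.5));np.savez("side1",p=p,d=d)
E
```

```text
[ 0.25642441 -0.03512577 -0.96592583]
stop False
[-0.74546156  0.08551486 -0.28811051] 0.5344286730742138 6.1417
```

View pics/s1.png

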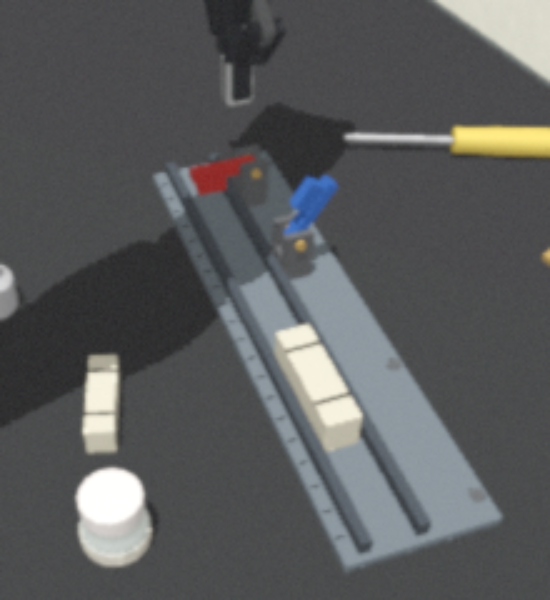

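The red flag is down at crop (220,172), the blue is still up at (315,205), and the bar is untouched. Next I'll check the red flag's top height from the depth, then push the bar with the body tilted away from the blue flag.

Run:
```python
from h import *
D=np.load("side1.npz");g=D["p"].astype(int);C=cloud("side",D["d"])*1000
k=(g[...,2]>80)&(g[...,1]<60)&(g[...,0]<60)&(C[...,2]>15)&(C[...,2]<130);P=C[k];J=np.c_[P[:,:2]@X,P[:,:2]@Y,P[:,2]]
print("red",np.percentile(J,[3,50,97],axis=0).round(0).tolist())
Q,M=q(15)
def pose(x,y,z): return W(x,y,z)-M[:,2]*N/1000
env.movel(W(545,220,180+N),.25)
env.reach(pose(523,-110,110),Q)
env.movel(pose(523,-110,29),.15)
f0=env.get_state()["force"]
print(env.movel(pose(523,60,29),.07,stop_force=12))
s=env.get_state();print(s["force"]-f0,s["time"])
p,d=camera("side");cv2.imwrite("pics/s2.png",cv2.resize(p[60:300,240:460],None,fx=2.5,fy=2.5))
np.savez("side2",p=p,d=d);p,d=camera("top");np.savez("top2",p=p,d=d)
```

```text
red [[509.0, 213.0, 30.0], [528.0, 216.0, 48.0], [553.0, 225.0, 52.0]]
False
[-0.26282002 -1.0362783   0.51558045] 11.55
```

View pics/s2.png

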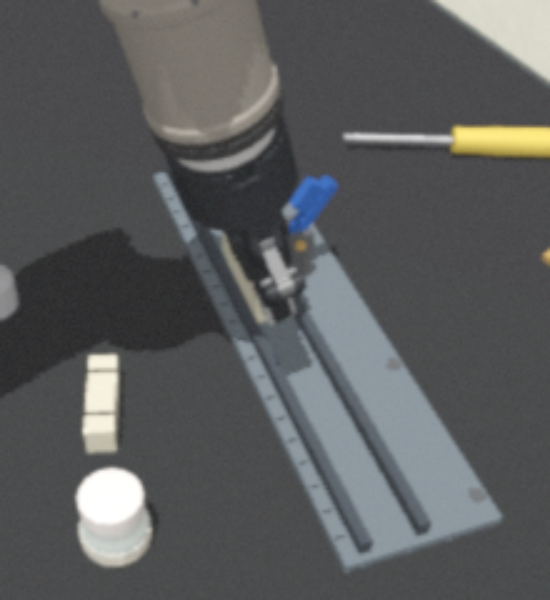

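The bar (crop about (245,275)) is ahead of the fingers and sliding at about 1 N. The blue flag hasn't moved. The rest of the push goes slowly, stopping on contact.

Run:
```python
from h import *
Q,M=q(15)
def pose(x,y,z): return W(x,y,z)-M[:,2]*N/1000
r=env.movel(pose(523,130,29),.03,stop_force=5)
s=env.get_state();t=(s["tcp_pos"]+M[:,2]*N/1000)[:2]*1000;print(r,s["force"],t@X,t@Y,s["time"])
env.movel(pose(523,t@Y-25,29),.06)
env.movel(pose(505,t@Y-60,140),.2)
env.reach(pose(523,-110,200),Q)
for n in("top","side"):
    p,d=camera(n);np.savez(n+"3",p=p,d=d)
    a=p[115:205,205:425] if n=="top" else p[80:230,280:430]
    cv2.imwrite(f"pics/{n}3.png",cv2.resize(a,None,fx=3.6,fy=3.6,interpolation=cv2.INTER_CUBIC))
    C=cloud(n,d)*1000; jx,jy,z=C[...,:2]@X,C[...,:2]@Y,C[...,2]
    k=(jx>505)&(jx<545)&(jy>60)&(jy<240)&(p.min(-1)>130)&(z>34)&(z<46)
    print(n,"bar y",np.percentile(jy[k],[1,99]),"x",np.percentile(jx[k],[2,98]),"z",np.percentile(z[k],[5,95]))
    g=p.astype(int);k=(g[...,2]>80)&(g[...,1]<60)&(g[...,0]<60)&(z>15)&(z<130)
    print("red",np.percentile(np.c_[jx[k],jy[k],z[k]],[3,97],axis=0).round(0).tolist())
print(env.get_state()["time"],env.get_state()["force"])
```

```text
True [ 0.72549544 -2.49641535  1.20483325] 522.7540185042774 112.57650939518294 13.2667
top bar y [125.11352075 214.411453  ] x [511.45287293 538.54347567] z [37.74335244 42.67259761]Traceback (most recent call last):
  File "<stdin>", line 17, in <module>
    return _quantile_unchecked(
        a, q, axis, out, overwrite_input, method, keepdims, weights)
    return _ureduce(a,
                    func=_quantile_ureduce_func,
    ...<5 lines>...
                    overwrite_input=overwrite_input,
                    method=method)
    r = func(a, **kwargs)
    result = _quantile(arr,
                       quantiles=q,
    ...<2 lines>...
                       out=out,
                       weights=wgt)
    slices_having_nans = np.isnan(arr[-1, ...])
                                  ~~~^^^^^^^^^
IndexError: index -1 is out of bounds for axis 0 with size 0
```

View pics/top3.png

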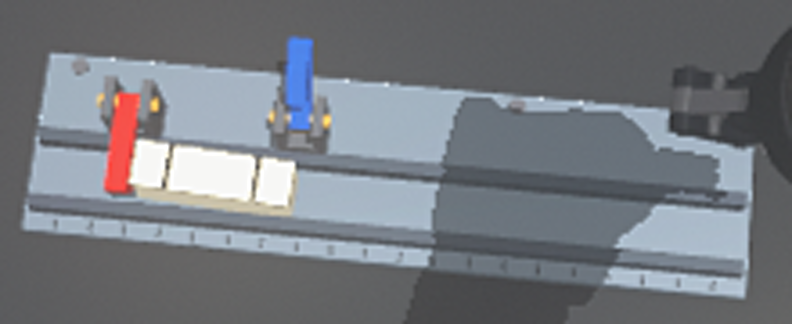

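The bar lies flat with its end at the red flag's edge (crop (133,165)), and the blue flag is up. I'll do one gentle second push to confirm solid contact and that it hasn't rebounded.

Run:
```python
from h import *
Q,M=q(15)
def pose(x,y,z): return W(x,y,z)-M[:,2]*N/1000
def tip():
    s=env.get_state();t=(s["tcp_pos"]+M[:,2]*N/1000)[:2]*1000;return (t@Y).round(2),s["force"].round(2).tolist(),s["time"]
env.reach(pose(518,80,130),Q)
env.movel(pose(523,95,29),.12)
env.dwell(.3);print(tip())
print(env.movel(pose(523,118,29),.012,stop_force=8),tip())
env.movel(pose(523,100,29),.02)
env.movel(pose(510,50,140),.2)
env.reach(pose(523,-110,200),Q)
for n in("top","side"):
    p,d=camera(n)
    C=cloud(n,d)*1000; jx,jy,z=C[...,:2]@X,C[...,:2]@Y,C[...,2]
    k=(jx>505)&(jx<545)&(jy>60)&(jy<240)&(p.min(-1)>130)&(z>34)&(z<46)
    if k.any(): print(n,"bar y",np.percentile(jy[k],[1,99]),"z",np.percentile(z[k],[5,95]))
cv2.imwrite("pics/side4.png",cv2.resize(p[80:230,280:430],None,fx=3.6,fy=3.6,interpolation=cv2.INTER_CUBIC))
print(env.get_state()["time"])
```

```text
(np.float64(94.9), [0.68, -0.25, 0.56], 17.4833)
True (np.float64(112.54), [0.36, -0.44, 0.09], 18.9917)
top bar y [125.05420009 214.43870216] z [37.50037976 42.95866406]
side bar y [124.20832483 214.07973666] z [36.75183981 42.20706963]
21.3417
```

View pics/side4.png

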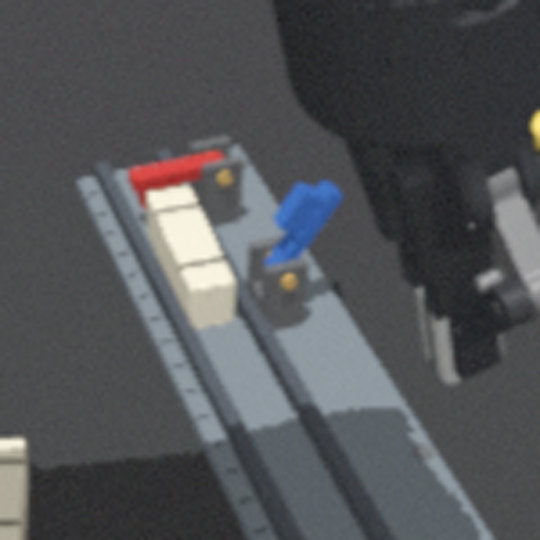

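The bar is flat against the red flag (crop (170,190)), red is down, blue is up, and the arm is clear. The slow push stopped at the same place, 112.5 mm, so the contact is solid.

```bash
python3 -c "
from h import *
print(job.job_done())"
```

```text
the job is handed in; nothing more can be done
None
```

The job is handed in at about 21 s of the 45 s allowed: the red flag is fully down, the test bar lies flat in the channel against the red stop, the blue flag is still up, and the robot is touching nothing.

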